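Run one setting cycle on the fastener press

ROBOT

A 6-joint arm with a two-finger parallel gripper is mounted at the origin on a cart in front of the work surface, level with it; the furniture and walls round the work are solid. World frame = base frame: x ahead of the robot, y to its left, z up, the work surface at z = 0. Lengths are in m, angles in rad, forces in N, time in s.
With the tool pointing down it reaches from about 0.275 to 1 m from the base axis. Payload 8.4 kg.
Tool frame: the origin (TCP) lies midway between the tips of the shut fingers; the grasp point (between the pads) lies 19 mm behind it; z points along the fingers, y is the line along which they close (so a half turn about z gives the same grasp; the last joint's range is limited). The gripper opens to 85 mm and grips with 20 to 120 N. Pads are 22 mm wide; open, the fingers measure 114 mm over their backs; the gripper's body (76 mm by 85 mm) begins 54 mm behind the grasp point. The pads swing forward as they close: fully open they stand 13 mm farther back than shut.
Start: joints at [-1.322, 0.353, 1.633, -0, 1.155, -0.002], TCP at [0.155, -0.605, 0.194] pointing down, gripper open.
Joint ranges: [-2.63, 2.63], [-0.92, 2.1], [0.06, 2.66], [-1.3, 4.44], [0, 2.69], [-3.02, 3.02]. Speed limits (rad/s): [2.22, 2.22, 2.79, 3.14, 3.14, 3.14].

INTERFACE

Orientations are given as a unit quaternion [w, x, y, z].
In Python, from workcell import * gives the robot as it stands.
- The arm moves only by the tool servo_tool, never from a script. Its argument "steps" is a list of rows, each a list of 7 numbers: the shift along the tool's x, y, z in units of 0.1 m (1.0 is 0.1 m), then the turn, a rotation vector about the tool's x, y, z in units of 45 degrees (1.0 is 45 degrees), then the opening, from 0 (shut) to 1 (fully open). In form: [[x, y, z, wx, wy, wz, gripper], ...]. A call has 1 to 20 rows; each row is the pose to reach, as a shift and turn from the pose commanded when the call began, along the tool's axes at that moment; what a row does not reach only later rows make up. A row lasts 1/12 s, in which the tool goes at most 41.7 mm and 7.16 degrees, less where a joint would pass 70% of its speed; a pose out of reach is approached as far as the arm can. A call with a number of a shift or a turn outside -1 to 1 is refused whole. A call with a gripper value outside its range is refused whole. The fingers move at their own pace and stop on an object; the grip force is fixed at half the most. Time passes only in rows, so rows that repeat a pose let the fingers close. It gives the time, the measured TCP pose, the force, the opening and the grip force at its end, in the units of the state.
- read_state(): the state, without advancing time (a new reading comes with each control period).
- grab_frame(name): name is "side" or "top"; returns a dict with "frame" (400x640x3 uint8, red, green, blue), "K" (3x3 intrinsics, pixels), "k1" (the pictures are not rectified: a ray, as slopes to the right and down, at radius r is drawn at 1 + k1 r^2 times it, then the intrinsics apply), "world_from_camera" (4x4, takes a point from camera to world coordinates). Camera axes: x right, y up, looking along -z (the intrinsics and any distortion apply to the point x, -y, -z); pixel columns grow to the right and rows downward; lengths in m; the calibration is good to about 2 mm. A picture is of the moment at which its call begins. There is no depth.
- job_done(): hands the job in; it is judged then, once.
Trained networks look in the newest picture that a camera, given by its name, has taken for a name from the list of things; names that differ only in an ending like _2 or _b are one class to them, and where a whole thing is asked for, a point or a joint stands for the part that bears it (a point fixed in the world has none). Each returns a list of dicts, best first, with "conf" (0 to 1); they miss things now and then, are a little off and sometimes report something else, mostly with a low value. They report only what shows in the picture. A call takes as long as a camera call.
- recognise(camera, target): "location" ([column, row] as shares, 0 to 1, of the picture: columns of its width, rows of its height, amid what is visible of it).
- silhouettes(camera, target): "mask" (400x640 bool, what is visible of it) and "location" ([column, row] as shares, 0 to 1, of the picture: columns of its width, rows of its height, amid what is visible of it).
The state is a dict: "t": time; "joints": joint angles; "joint_velocities": joint speeds; "tau": joint torques, N m; "tool_pos": TCP position; "eef_rot": TCP orientation; "ft_force": force on the tool from outside, world axes, zero at the start; "ft_torque": the same for the moment, N m; "finger_gap": finger opening in m; "finger_force": force on a finger pad.
Only numpy, scipy, OpenCV 4.12 (cv2) and the standard library are available. Lean on these libraries where they do the work, as an engineer would, in place of code of your own. Each camera call takes 0.05 s, during which the arm holds its last target. There are 200 camera calls.

TASK

Set the snap in the orange key tag that lies ready in the press, with touches of the fingertips only: push the clear guard fully shut by its yellow bar, press the green start key until it latches in, press the black cycle button all the way down so that the ram comes fully down over the tag, let it come up again, and finally press the red stop key until it latches in. Keep to that order, leave the guard shut, and do not move or lift the tag, the dies or the other loose things.

Things in the scene. Friction and masses are not known exactly. Their poses are not given: they have to be found in the camera images.
- press: Green electric bench press, fixed, left or right of the control box, 220 (x) x 230 (y) x 240 mm high. Origin: centre of its underside; -x its front, +y its left, turned up to 0.2 rad against the world. Flat base up to z = 28 mm; an overhanging head spans x -80 to +150, y +15 to +75, z 155 to 240 mm. The guard slides along the front edge of the base, at x = -95 mm
- guard_bar (a point): Middle of the top edge of the outer (right, press -y) face of the guard's upright yellow bar; push this face toward press +y, near its top, to shut the guard. The bar is 28 mm (press x) x 12 mm (press y) and reaches from 41 mm above the bench up to this point at 156 mm. The clear panel (120 mm wide, 4 mm thick) is fixed to its other side. Axes as the press
- guard (a joint): Slide of the guard in m: 0 = fully shut (in front of the dies, against its stop), grows as it slides open to the right (press -y), at most 0.070. It starts open by 0.050 to 0.070. It slides stiffly (about 2 N) and stays where it is left
- ram (a joint): Way of the steel ram in m: 0 = up, 0.025 = fully down, 2 mm above the snap. It follows the cycle button in proportion and comes up by itself when that is released
- ram_tip (a point): Centre of the lower end of the ram, 122 mm above the bench when up (press x -45, y +45 mm), right above the snap
- station: Grey control box, fixed, 116 (x) x 224 (y) x 56 mm high. Origin: centre of its underside, z up; axes turned up to 0.35 rad against the world. On its flat top, in a row along its y: the green start key (y = +68 mm), the red stop key (+10 mm), the black cycle button (-62 mm)
- start_top (a point): Centre of the top of the square green start key, 32 x 32 mm, white bar on it. It stands 71 mm above the bench when out, 64 mm when latched in; pressed straight down
- start_key (a joint): Green start key in m: 0 = out (press off), 0.007 = latched in (press on). It is linked to the red key by an over-centre toggle: some 5 N carries it past the middle, then it snaps in and stays, and the red key pops out; pressing the red key undoes this
- stop_top (a point): Centre of the top of the square red stop key, 32 x 32 mm, white ring on it. It stands 64 mm above the bench when latched in (as at the start), 71 mm when out; pressed straight down
- stop_key (a joint): Red stop key in m: 0 = latched in (press off), 0.007 = standing out (press on); always equal to the start key's value
- cycle_top (a point): Centre of the domed top of the round black cycle button, 46 mm in diameter, 83 mm above the bench when out; pressed straight down
- cycle_button (a joint): Black cycle button in m: 0 = out, 0.006 = fully pressed (about 6 N); a spring brings it back
- tag: Loose orange plastic key tag, 34 x 60 x 3 mm, with a brass snap cap of 14 mm in its middle, lying on the work rest under the ram. Origin: centre of its underside, 88 mm above the bench
- die_tall: Loose steel setting die, 22 mm in diameter, 45 mm high, standing on the black mat on the right rear of the press base. Origin: centre of its underside
- die_dark: Loose dark setting die, 22 mm in diameter, 38 mm high, standing beside it. Origin: centre of its underside
- snap_dish: Loose enamel dish of snap parts, 68 mm in diameter, 19 mm high, in front, near the robot. Origin: centre of its underside
- spool_red: Loose spool of red thread, 33 mm in diameter, 55 mm high, standing behind the gap between the press and the control box. Origin: centre of its underside
- spool_blue: Loose spool of blue thread, 33 mm in diameter, 55 mm high, at the right. Origin: centre of its underside
- oil_bottle: Loose oil bottle with a red spout, 42 mm in diameter, 124 mm high, at the left. Origin: centre of its underside

How it is judged:
By the outcome, as a careful person would: the job done as asked, in the order asked, and still so for the second after the job is handed in, with the robot touching nothing.
It also fails if it takes over 58 s, if anything falls off the work surface, if the arm or the gripper's body presses on something with over 40 N, if the wrist force passes 120 N, or if a joint passes its speed limit or range.

## Working session

There is one attempt and no reset: what is moved stays moved. The work goes in short steps, Python scripts to look and compute and a tool call to move; the robot and the scene stay as the last step left them, time stands still between calls to the robot, and variables do not carry over. Pictures are saved under pics/ and viewed, at most 10 in all, crops included, and the job is handed in when it is done.

Besides the shell and the picture viewer there is one more tool, called after "Call:" by a JSON object that holds its "name" and its "arguments", one argument or row to a line. servo_tool: Moves the arm, as the interface text tells. Shifts and turns lie within -1 to 1; 1 stands for 0.1 m of shift or 45 degrees of turn. Its arguments: {"type":"object","properties":{"steps":{"type":"array"}},"required":["steps"]}

```bash
mkdir -p pics
cat > h.py <<'E'
from workcell import *
import numpy as np, cv2
def ray(f,px):
    K=f["K"];u=(px[0]-K[0,2])/K[0,0];v=(px[1]-K[1,2])/K[1,1]
    s=np.array([u,v]);q=s.copy()
    for _ in range(20): q=s/(1+f["k1"]*(q@q))
    T=np.array(f["world_from_camera"]);d=T[:3,:3]@np.array([q[0],-q[1],-1.]);return T[:3,3],d
def atz(f,px,z):
    o,d=ray(f,px);return o+d*(z-o[2])/d[2]
def proj(f,p):
    T=np.linalg.inv(np.array(f["world_from_camera"]));c=T[:3,:3]@p+T[:3,3];q=np.array([c[0],-c[1]])/-c[2]
    q=q*(1+f["k1"]*(q@q));K=f["K"];return np.array([q[0]*K[0,0]+K[0,2],q[1]*K[1,1]+K[1,2]])
E
python3 - <<'E'
from h import *
S=np.array([640,400])
Z=dict(guard_bar=.156,start_top=.071,stop_top=.064,cycle_top=.083,tag=.09,station=.056,press=.2,die_tall=.045+.028,die_dark=.066,snap_dish=.01,spool_red=.03,spool_blue=.03,oil_bottle=.06,ram_tip=.122)
for c in("top","side"):
    f=grab_frame(c);f["K"]=np.array(f["K"]);cv2.imwrite(f"pics/{c}0.png",f["frame"][:,:,::-1])
    print(c,np.array(f["world_from_camera"])[:3].round(3).tolist(),f["K"].tolist(),f["k1"])
    for n,z in Z.items():
        for r in recognise(c,n)[:2]:
            p=np.array(r["location"])*S
            print(n,round(r["conf"],2),p.round(1),atz(f,p,z).round(3))
s=read_state();print(s["t"],s["tool_pos"],s["eef_rot"])
E
```

```text
top [[0.011, 0.998, -0.065, 0.49], [-1.0, 0.01, -0.018, -0.009], [-0.017, 0.065, 0.998, 1.36]] [[391.41373692413094, 0.0, 323.32177404916257], [0.0, 391.41373692413094, 202.66916297008007], [0.0, 0.0, 1.0]] -0.06864640939616866
guard_bar 0.61 [414.8 238.1] [ 0.463 -0.269  0.156]
start_top 0.47 [246.  191.5] [0.609 0.271 0.071]
stop_top 0.44 [263.6 196.4] [0.594 0.213 0.064]
station 0.62 [204.8 223.8] [0.501 0.412 0.056]
station 0.59 [265.7 199.2] [0.586 0.207 0.056]
press 0.95 [381.5 207.5] [ 0.554 -0.161  0.2  ]
snap_dish 0.55 [384.8 206.5] [ 0.568 -0.197  0.01 ]
snap_dish 0.5 [317.3 260.4] [0.38  0.033 0.01 ]
spool_red 0.48 [330.9 148.7] [ 0.764 -0.009  0.03 ]
oil_bottle 0.72 [203.8 221.7] [0.507 0.415 0.06 ]
side [[-0.629, 0.529, -0.569, -0.195], [-0.777, -0.414, 0.474, 0.627], [0.016, 0.741, 0.672, 1.027]] [[402.0119319734184, 0.0, 322.7267533743129], [0.0, 402.0119319734184, 196.4412130095164], [0.0, 0.0, 1.0]] -0.052694724915481224
guard_bar 0.85 [391.6 191.2] [ 0.423 -0.182  0.156]
start_top 0.48 [244.  245.4] [0.59  0.289 0.071]
stop_top 0.46 [264.1 239.9] [0.576 0.224 0.064]
cycle_top 0.42 [282.9 224.8] [0.578 0.149 0.083]
station 0.96 [264.4 242.4] [0.573 0.226 0.056]
station 0.4 [293.4 187.7] [ 0.731 -0.003  0.056]
press 0.75 [357.4 188.4] [ 0.468 -0.066  0.2  ]
snap_dish 0.86 [345.5 258.3] [0.39  0.039 0.01 ]
spool_blue 0.6 [268.  243.1] [0.583 0.207 0.03 ]
spool_blue 0.15 [292.3 190.5] [ 0.746 -0.007  0.03 ]
oil_bottle 0.86 [217.  291.6] [0.496 0.434 0.06 ]
ram_tip 0.21 [264.5 235.8] [0.542 0.238 0.122]
1.5 [ 0.15507899 -0.60545744  0.19429013] [-4.79759025e-06  9.92149555e-01  1.25057030e-01 -1.33992892e-05]
```

View pics/top0.png

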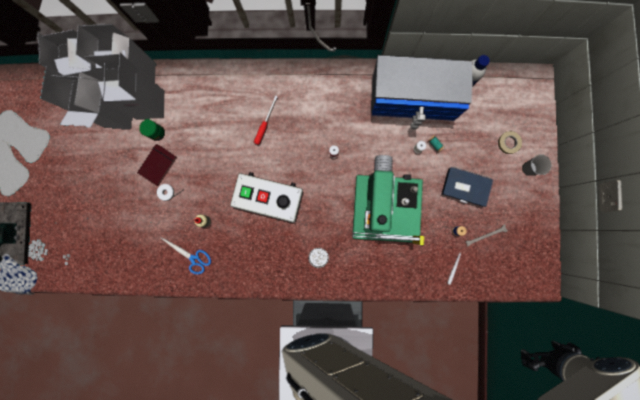

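View pics/side0.png

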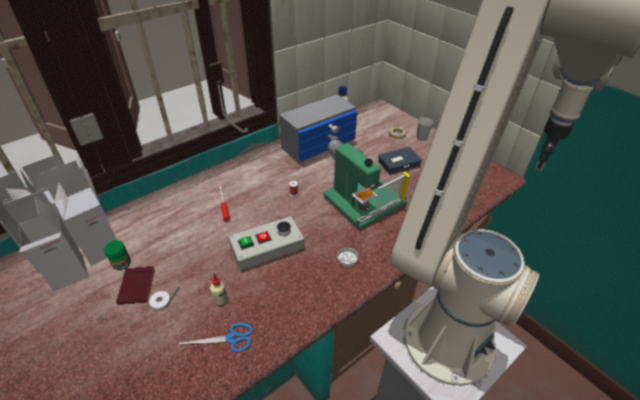

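The top view shows the station at about (267,197), with green (246,191), red (263,197) and black (283,202). The press is at (388,208), with the yellow bar near (420,240) on its front right. The networks are coarse, so I'll refine by colour.

Run:
```python
from h import *
F={}
W={"top":dict(start=(246,191,9),stop=(263,197,9),cycle=(283,202,10),bar=(420,240,10)),"side":dict(start=(245,242,9),stop=(263,237,9),cycle=(284,228,9),bar=(406,184,16))}
Z=dict(start=.071,stop=.064,cycle=.083,bar=.156)
def mask(n,h):
    H,Sa,V=[h[...,i].astype(int) for i in range(3)]
    if n=="start": return (H>40)&(H<80)&(Sa>120)
    if n=="stop": return ((H<8)|(H>172))&(Sa>120)
    if n=="cycle": return V<70
    return (H>20)&(H<35)&(Sa>130)&(V>90)
for c in W:
    f=grab_frame(c);f["K"]=np.array(f["K"]);h=cv2.cvtColor(f["frame"],cv2.COLOR_RGB2HSV);F[c]=f
    for n,(u,v,r) in W[c].items():
        m=np.zeros(h.shape[:2],bool);m[v-r:v+r+1,u-r:u+r+1]=mask(n,h[v-r:v+r+1,u-r:u+r+1])
        k=np.argwhere(m)[:,::-1]
        if len(k): print(c,n,len(k),k.mean(0).round(1),k.min(0),k.max(0),atz(f,k.mean(0),Z[n]).round(4))
a=cv2.resize(F["top"]["frame"][165:265,225:435],(800,381),interpolation=cv2.INTER_CUBIC)
cv2.imwrite("pics/topc.png",a[:,:,::-1])
a=cv2.resize(F["side"]["frame"][140:270,220:420],(800,520),interpolation=cv2.INTER_CUBIC)
cv2.imwrite("pics/sidec.png",a[:,:,::-1])
```

```text
top start 95 [245.6 192. ] [240 187] [251 197] [0.6079 0.2727 0.071 ]
top stop 99 [262.5 196.3] [257 191] [268 202] [0.5947 0.2172 0.064 ]
top cycle 116 [282.7 201.4] [277 196] [288 207] [0.5767 0.147  0.083 ]
top bar 45 [421.3 240.2] [419 235] [424 245] [ 0.4569 -0.2891  0.156 ]
side start 83 [245.5 241.6] [240 237] [251 246] [0.6003 0.2768 0.071 ]
side stop 89 [262.7 236.5] [257 232] [269 241] [0.5907 0.2197 0.064 ]
side cycle 94 [283.5 226.7] [278 222] [289 231] [0.5699 0.1519 0.083 ]
side bar 146 [404.4 185. ] [400 171] [409 199] [ 0.4187 -0.2392  0.156 ]
```

View pics/topc.png

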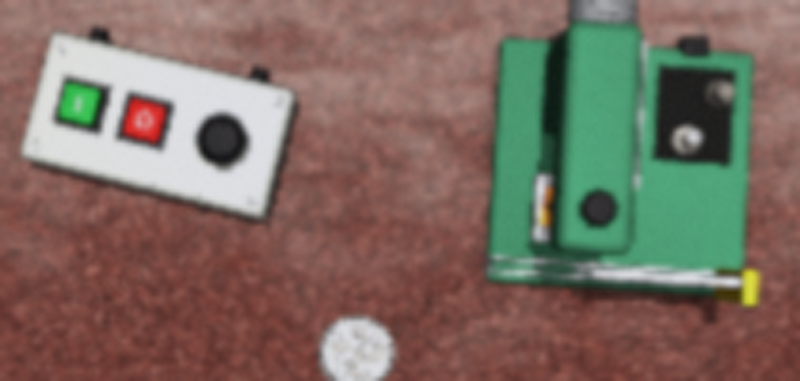

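View pics/sidec.png

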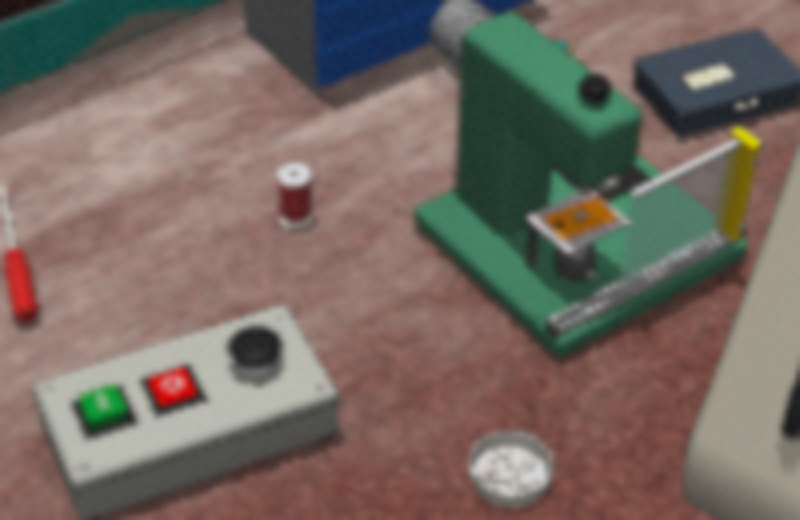

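The crops show the keys clearly: green, red and black run left to right along the box's y. The yellow bar top sits at crop (750,287) in the top view and (746,138) in the side view, with the outer face clear on the right. Next I'll fix the bar position and press yaw, and plan the approach.

```bash
cat >> h.py <<'E'
from scipy.spatial.transform import Rotation as R
def R0():
    q=read_state()["eef_rot"];return R.from_quat([q[1],q[2],q[3],q[0]])
def plan(p,yaw,tilt=0):
    """row units to reach pos p; tool x at 'yaw', z down, tilted about own x by deg"""
    s=read_state();r=R0()
    t=R.from_euler('z',yaw)*R.from_euler('x',np.pi)*R.from_euler('x',np.radians(tilt))
    d=r.inv().apply(np.array(p)-s["tool_pos"])/.1
    w=np.degrees((r.inv()*t).as_rotvec())/45
    print("shift",d.round(3),"turn",w.round(3))
E
python3 - <<'E'
from h import *
for c,cx in(("top",(225,165,210/800)),("side",(220,140,.25))):
    f=grab_frame(c);f["K"]=np.array(f["K"]);g=lambda a:(cx[0]+a[0]*cx[2],cx[1]+a[1]*cx[2])
    P=dict(bar=((750,285) if c=="top" else (746,138),.156))
    if c=="top": P.update(bl=((500,40),.028),br=((752,52),.028),fr=((742,293),.028),fl=((488,282),.028))
    else: P.update(bl=((417,215),.028),fl=((562,350),.028),fr=((745,242),.028))
    P["tag"]=((545,212),.09) if c=="top" else ((580,218),.09)
    for n,(a,z) in P.items(): print(c,n,atz(f,g(a),z).round(4))
for p in [(.3,-.45,.2),(.455,-.35,.2)]:plan(p,-.045,25)
E
```

```text
top bar [ 0.4581 -0.291   0.156 ]
top bl [ 0.6719 -0.0971  0.028 ]
top br [ 0.6634 -0.3238  0.028 ]
top fr [ 0.4475 -0.3138  0.028 ]
top fl [ 0.4552 -0.0876  0.028 ]
top tag [ 0.5166 -0.132   0.09  ]
side bar [ 0.4523 -0.2868  0.156 ]
side bl [ 0.6595 -0.0917  0.028 ]
side fl [ 0.4491 -0.0802  0.028 ]
side fr [ 0.4446 -0.3063  0.028 ]
side tag [ 0.5156 -0.157   0.09  ]
shift [ 1.789 -1.146 -0.057] turn [0.551 0.082 0.371]
shift [ 3.539 -1.73  -0.057] turn [0.551 0.082 0.371]
```

Call:
{"name": "servo_tool", "arguments": {
  "steps": [
    [0.5, -0.2, -0.1, 0.2, 0.03, 0.15, 0],
    [1, -0.5, -0.2, 0.4, 0.06, 0.3, 0],
    [1, -0.5, -0.2, 0.55, 0.08, 0.37, 0],
    [1, -0.5, -0.2, 0.55, 0.08, 0.37, 0],
    [1, -0.5, -0.2, 0.55, 0.08, 0.37, 0],
    [1, -0.5, -0.2, 0.55, 0.08, 0.37, 0],
    [1, -0.5, -0.2, 0.55, 0.08, 0.37, 0]
  ]
}}

```text
t: 2.28
tool_pos: [0.2388, -0.5325, 0.2134]
eef_rot: [-0.215, 0.976, -0.021, 0.004]
ft_force: [0.2, 0.2, -0.5]
finger_gap: 0.0005
finger_force: 0.0
```

Run:
```python
from h import *
plan((.455,-.36,.17),-.04,25)
```

```text
shift [ 2.085 -1.468  1.155] turn [ 0.003 -0.    -0.005]
```

Call:
{"name": "servo_tool", "arguments": {
  "steps": [
    [0.3, -0.2, 0, 0, 0, 0, 0],
    [0.65, -0.45, 0, 0, 0, 0, 0],
    [1, -0.7, 0.3, 0, 0, 0, 0],
    [1, -0.7, 0.5, 0, 0, 0, 0],
    [1, -0.7, 0.5, 0, 0, 0, 0]
  ]
}}

```text
t: 2.7
tool_pos: [0.3439, -0.4476, 0.1964]
eef_rot: [-0.216, 0.976, -0.02, 0.003]
ft_force: [0.2, 1.0, -0.3]
finger_gap: 0.0001
finger_force: 0.0
```

Call:
{"name": "servo_tool", "arguments": {
  "steps": [
    [0.35, -0.2, 0.2, 0, 0, 0, 0],
    [0.7, -0.5, 0.4, 0, 0, 0, 0],
    [1, -0.7, 0.6, 0, 0, 0, 0],
    [1, -0.7, 0.6, 0, 0, 0, 0],
    [1, -0.7, 0.6, 0, 0, 0, 0]
  ]
}}

```text
t: 3.12
tool_pos: [0.4479, -0.3661, 0.1735]
eef_rot: [-0.215, 0.976, -0.02, 0.004]
ft_force: [-0.3, 0.9, 0.8]
finger_gap: -0.0001
finger_force: 0.0
```

Run:
```python
from h import *
s=read_state();print(s["t"],s["tool_pos"])
f=grab_frame("side");a=cv2.resize(f["frame"][100:260,330:490],(600,600),interpolation=cv2.INTER_CUBIC)
cv2.imwrite("pics/side1.png",a[:,:,::-1])
plan((.455,-.32,.132),-.04,25);plan((.455,-.26,.132),-.04,25)
```

```text
3.1167 [ 0.44789106 -0.36613675  0.17353969]
shift [ 0.063 -0.26   0.581] turn [ 0.004  0.    -0.002]
shift [ 0.038 -0.804  0.832] turn [ 0.004  0.    -0.002]
```

View pics/side1.png

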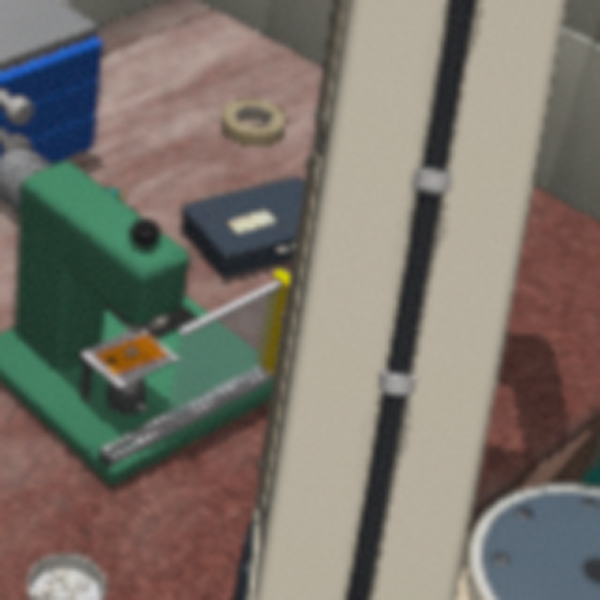

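The arm hides the bar in this view, but the panel with the bar at (280,280) hasn't moved. I'll lower first, then push in small steps with force readings.

Call:
{"name": "servo_tool", "arguments": {
  "steps": [
    [0.06, 0, 0.2, 0, 0, 0, 0],
    [0.06, -0.1, 0.4, 0, 0, 0, 0],
    [0.06, -0.2, 0.55, 0, 0, 0, 0],
    [0.06, -0.2, 0.55, 0, 0, 0, 0],
    [0.06, -0.2, 0.55, 0, 0, 0, 0]
  ]
}}

```text
t: 3.58
tool_pos: [0.4536, -0.328, 0.1323]
eef_rot: [-0.215, 0.976, -0.022, 0.004]
ft_force: [-1.0, -0.0, 1.4]
finger_gap: 0.0004
finger_force: 0.0
```

Call:
{"name": "servo_tool", "arguments": {
  "steps": [
    [0, -0.05, 0.02, 0, 0, 0, 0],
    [0, -0.09, 0.04, 0, 0, 0, 0],
    [0, -0.14, 0.06, 0, 0, 0, 0],
    [0, -0.18, 0.08, 0, 0, 0, 0],
    [0, -0.23, 0.1, 0, 0, 0, 0],
    [0, -0.27, 0.125, 0, 0, 0, 0],
    [0, -0.32, 0.145, 0, 0, 0, 0],
    [0, -0.36, 0.165, 0, 0, 0, 0],
    [0, -0.36, 0.165, 0, 0, 0, 0]
  ]
}}

```text
t: 4.33
tool_pos: [0.4564, -0.2862, 0.132]
eef_rot: [-0.216, 0.976, -0.021, 0.004]
ft_force: [-0.8, -0.8, 0.7]
finger_gap: -0.0
finger_force: 0.0
```

Call:
{"name": "servo_tool", "arguments": {
  "steps": [
    [0, -0.05, 0.02, 0, 0, 0, 0],
    [0, -0.09, 0.04, 0, 0, 0, 0],
    [0, -0.14, 0.06, 0, 0, 0, 0],
    [0, -0.18, 0.08, 0, 0, 0, 0],
    [0, -0.23, 0.105, 0, 0, 0, 0]
  ]
}}

```text
t: 4.75
tool_pos: [0.4577, -0.2617, 0.1322]
eef_rot: [-0.216, 0.976, -0.022, 0.004]
ft_force: [0.1, -0.1, 0.1]
finger_gap: -0.0001
finger_force: 0.0
```

Run:
```python
from h import *
s=read_state();print(s["t"],s["tool_pos"],s["ft_force"])
f=grab_frame("top");a=cv2.resize(f["frame"][170:270,340:460],(600,500),interpolation=cv2.INTER_CUBIC)
g=grab_frame("side");b=cv2.resize(g["frame"][140:220,330:426],(600,500)[::1],interpolation=cv2.INTER_CUBIC)
o=np.hstack([a,b]);o=cv2.resize(o,(800,333));cv2.imwrite("pics/c2.png",o[:,:,::-1])
```

```text
4.75 [ 0.45766128 -0.26165994  0.13216534] [ 0.13306682 -0.11543587  0.096831  ]
```

View pics/c2.png

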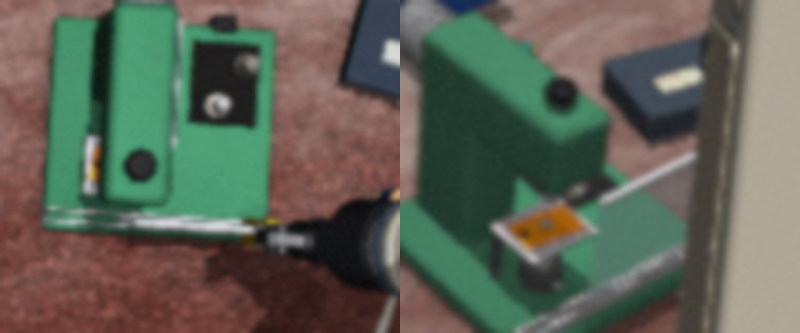

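The bar's yellow (crop ~(245–278, 225)) has moved only a little left, and the fingertip overlaps it. I'll compare their pixel positions.

Run:
```python
from h import *
f=grab_frame("top");f["K"]=np.array(f["K"])
s=read_state();z=R0().apply([0,0,1]);p=s["tool_pos"];print(p)
for k in (0,.02,.04,.07): print(k,(p-z*k).round(3),proj(f,p-z*k).round(1))
h=cv2.cvtColor(f["frame"],cv2.COLOR_RGB2HSV)[228:252,395:435].astype(int)
m=(h[...,0]>20)&(h[...,0]<35)&(h[...,1]>130)&(h[...,2]>70)
for r in m: print(''.join('#' if x else '.' for x in r))
k=np.argwhere(m);print(k[:,::-1].mean(0)+[395,228])
for n in ("guard_bar",):
  for y in (-.289,-.27,-.25): print(y,proj(f,np.array([.456,y,.156])).round(1))
a=cv2.resize(f["frame"][215:260,385:445],(800,600),interpolation=cv2.INTER_NEAREST);cv2.imwrite("pics/c3.png",a[:,:,::-1])
```

```text
[ 0.45759557 -0.26160907  0.1322019 ]
0 [ 0.458 -0.262  0.132] [410.7 239.7]
0.02 [ 0.457 -0.27   0.15 ] [414.7 240. ]
0.04 [ 0.457 -0.278  0.168] [418.7 240.3]
0.07 [ 0.456 -0.291  0.196] [425.  240.8]
........................................
........................................
........................................
........................................
........................................
........................................
........................................
........................................
........................#####...........
.........................###............
........................................
........................................
........................................
........................................
........................................
........................................
........................................
........................................
........................................
........................................
........................................
........................................
........................................
........................................
[421.    236.375]
-0.289 [421.2 240.5]
-0.27 [415.  240.5]
-0.25 [408.5 240.4]
```

View pics/c3.png

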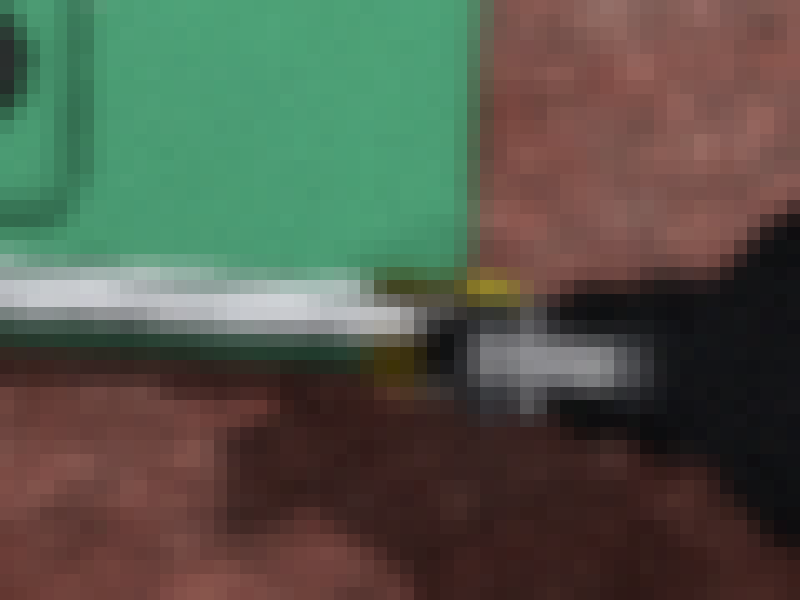

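The bar is still at about 421 px, while the fingertip shows at 417 and covers the bar top. The TCP projects to 410.7, so the tip isn't where I assumed. I'll check the TCP projection against the earlier pictures.

Run:
```python
from h import *
p0=np.array([.15508,-.60546,.19429])
for c in("top","side"):
    f=grab_frame(c);f["K"]=np.array(f["K"])
    print(c,[proj(f,p0+[0,0,k]).round(1).tolist() for k in(0,.03,.073,.15)])
s=read_state();print(s["joints"],s["finger_gap"])
a=cv2.imread("pics/side0.png")[60:200,500:640];b=cv2.imread("pics/top0.png")[300:400,480:640]
o=np.hstack([cv2.resize(a,(400,400),interpolation=cv2.INTER_CUBIC),cv2.resize(b,(400,250),interpolation=cv2.INTER_CUBIC) if 0 else cv2.copyMakeBorder(cv2.resize(b,(400,250)),0,150,0,0,cv2.BORDER_CONSTANT)])
cv2.imwrite("pics/c4.png",o)
```

```text
top [[529.2, 342.8], [534.3, 345.7], [542.1, 350.1], [557.5, 358.9]]
side [[536.4, 173.2], [539.6, 166.3], [544.5, 155.9], [553.6, 136.2]]
[-0.75443618  0.44583865  1.73186038  0.33941508  1.27549737  0.70968112] 0.00012024162776102815
```

View pics/c4.png

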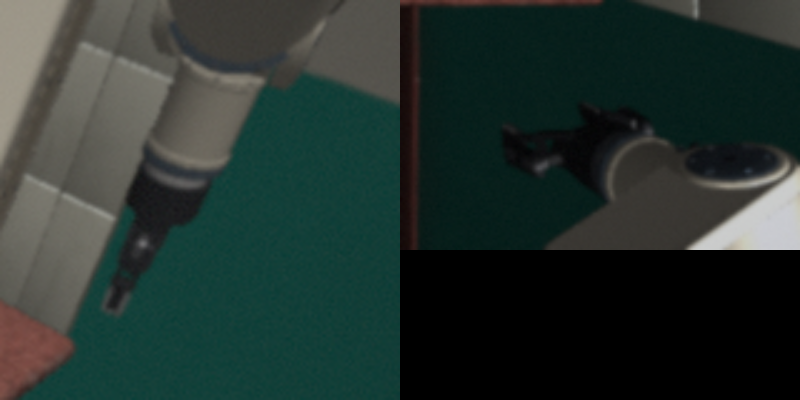

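The TCP projects about 6 px past the visible tip in the top view, both at the start and now. So the real tips lie roughly 25–30 mm behind the reported TCP, and the fingers passed just over the bar without touching it. I'll back off, look at the tip over open bench, then go lower.

Call:
{"name": "servo_tool", "arguments": {
  "steps": [
    [0, 0.25, -0.15, 0, 0, 0, 0],
    [0, 0.5, -0.25, 0, 0, 0, 0],
    [0, 0.75, -0.35, 0, 0, 0, 0],
    [0, 0.85, -0.35, 0, 0, 0, 0],
    [0, 0.85, -0.35, 0, 0, 0, 0],
    [0, 0.85, -0.35, 0, 0, 0, 0]
  ]
}}

```text
t: 5.5
tool_pos: [0.4532, -0.3535, 0.1275]
eef_rot: [-0.216, 0.976, -0.022, 0.004]
ft_force: [0.3, 0.8, -0.0]
finger_gap: 0.0002
finger_force: 0.0
```

Run:
```python
from h import *
f=grab_frame("top");f["K"]=np.array(f["K"])
s=read_state();z=R0().apply([0,0,1]);p=s["tool_pos"];print(s["t"],p)
for k in (0,.02,.04,.07,.12,.2): print(k,(p-z*k).round(3),proj(f,p-z*k).round(1))
a=cv2.resize(f["frame"][210:270,400:480],(800,600),interpolation=cv2.INTER_NEAREST);a=cv2.convertScaleAbs(a,alpha=1.8);cv2.imwrite("pics/c5.png",a[:,:,::-1])
```

```text
5.55 [ 0.4532829  -0.35289026  0.12778801]
0 [ 0.453 -0.353  0.128] [439.4 241.3]
0.02 [ 0.453 -0.361  0.146] [443.7 241.6]
0.04 [ 0.453 -0.37   0.164] [448.2 241.9]
0.07 [ 0.452 -0.382  0.191] [455.1 242.4]
0.12 [ 0.451 -0.404  0.237] [467.4 243.3]
0.2 [ 0.45  -0.437  0.309] [489.1 244.9]
```

View pics/c5.png

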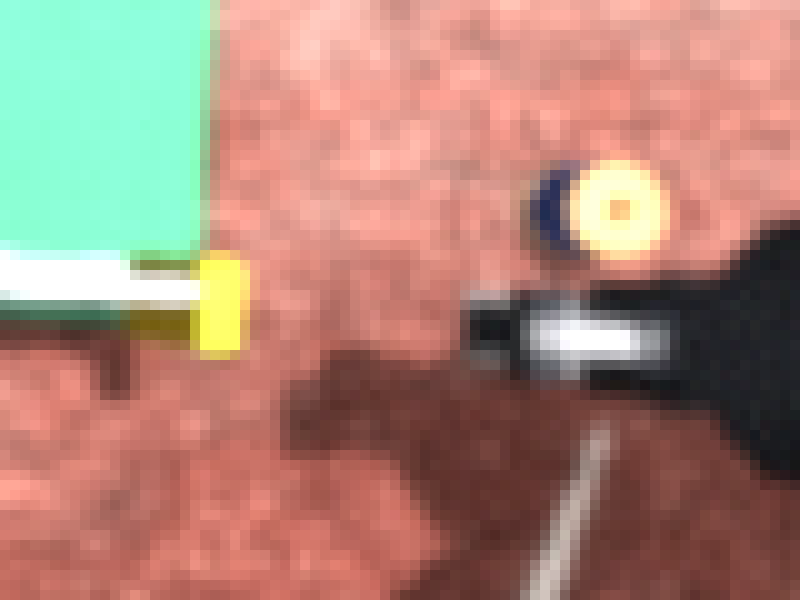

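The visible tip edge is at about (446.5,243), while the TCP projects to (439.4,241.3). The tip is therefore some 35 mm behind the reported TCP and about 4 mm toward -x. I'll lower by 45 mm, which still meets the bar either way, shift x, and push.

Call:
{"name": "servo_tool", "arguments": {
  "steps": [
    [0.02, 0.1, 0.2, 0, 0, 0, 0],
    [0.04, 0.19, 0.41, 0, 0, 0, 0],
    [0.04, 0.19, 0.41, 0, 0, 0, 0],
    [0.04, 0.19, 0.41, 0, 0, 0, 0]
  ]
}}

```text
t: 5.88
tool_pos: [0.457, -0.3521, 0.0826]
eef_rot: [-0.217, 0.976, -0.021, 0.003]
ft_force: [-0.4, 0.6, 0.7]
finger_gap: -0.0
finger_force: 0.0
```

Call:
{"name": "servo_tool", "arguments": {
  "steps": [
    [0, -0.09, 0.04, 0, 0, 0, 0],
    [0, -0.18, 0.08, 0, 0, 0, 0],
    [0, -0.27, 0.125, 0, 0, 0, 0],
    [0, -0.36, 0.165, 0, 0, 0, 0],
    [0, -0.45, 0.21, 0, 0, 0, 0],
    [0, -0.54, 0.25, 0, 0, 0, 0],
    [0, -0.63, 0.29, 0, 0, 0, 0]
  ]
}}

```text
t: 6.47
tool_pos: [0.4607, -0.2838, 0.0834]
eef_rot: [-0.215, 0.976, -0.022, 0.004]
ft_force: [-0.4, -2.8, 1.1]
finger_gap: 0.0001
finger_force: 1.3
```

```bash
cat >> h.py <<'E'
def bar(f):
    h=cv2.cvtColor(f["frame"],cv2.COLOR_RGB2HSV)[225:252,385:435].astype(int)
    m=(h[...,0]>20)&(h[...,0]<35)&(h[...,1]>130)&(h[...,2]>95)
    k=np.argwhere(m)[:,::-1]+[385,225];return len(k),k.mean(0).round(1),k.min(0),k.max(0),atz(f,k.mean(0),.156).round(4)
E
python3 - <<'E'
from h import *
f=grab_frame("top");f["K"]=np.array(f["K"]);print(bar(f));s=read_state();print(s["tool_pos"],s["ft_force"])
E
```

```text
(34, array([419.6, 240.1]), array([418, 236]), array([421, 244]), array([ 0.4572, -0.284 ,  0.156 ]))
[ 0.46046337 -0.28203437  0.08339959] [-0.01033932  0.64065477 -1.07085313]
```

Contact: about 2.8 N, and the bar is moving. I'll keep pushing.

Call:
{"name": "servo_tool", "arguments": {
  "steps": [
    [0, -0.07, 0.03, 0, 0, 0, 0],
    [0, -0.14, 0.065, 0, 0, 0, 0],
    [0, -0.2, 0.095, 0, 0, 0, 0],
    [0, -0.27, 0.125, 0, 0, 0, 0],
    [0, -0.33, 0.155, 0, 0, 0, 0],
    [0, -0.38, 0.175, 0, 0, 0, 0]
  ]
}}

```text
t: 7.02
tool_pos: [0.4627, -0.2422, 0.0832]
eef_rot: [-0.216, 0.976, -0.022, 0.004]
ft_force: [0.7, -1.6, -1.0]
finger_gap: -0.0004
finger_force: 1.1
```

Run:
```python
from h import *
f=grab_frame("top");f["K"]=np.array(f["K"]);print(bar(f));s=read_state();print(s["tool_pos"],s["ft_force"])
```

```text
(38, array([406.2, 239.1]), array([404, 235]), array([408, 243]), array([ 0.4601, -0.2427,  0.156 ]))
[ 0.46239358 -0.24123941  0.08333471] [ 0.81354656  0.39464882 -0.28848043]
```

Call:
{"name": "servo_tool", "arguments": {
  "steps": [
    [0, -0.03, 0.015, 0, 0, 0, 0],
    [0, -0.06, 0.03, 0, 0, 0, 0],
    [0, -0.09, 0.042, 0, 0, 0, 0]
  ]
}}

```text
t: 7.32
tool_pos: [0.4629, -0.2328, 0.0832]
eef_rot: [-0.216, 0.976, -0.022, 0.004]
ft_force: [0.8, -2.2, -0.8]
finger_gap: -0.0
finger_force: 1.1
```

Call:
{"name": "servo_tool", "arguments": {
  "steps": [
    [0, -0.03, 0.014, 0, 0, 0, 0],
    [0, -0.06, 0.028, 0, 0, 0, 0]
  ]
}}

```text
t: 7.48
tool_pos: [0.4634, -0.2279, 0.0832]
eef_rot: [-0.214, 0.977, -0.021, 0.005]
ft_force: [-7.5, -21.4, 6.1]
finger_gap: -0.0004
finger_force: 11.1
```

Call:
{"name": "servo_tool", "arguments": {
  "steps": [
    [0, -0.03, 0.014, 0, 0, 0, 0],
    [0, -0.05, 0.023, 0, 0, 0, 0]
  ]
}}

```text
t: 7.65
tool_pos: [0.4636, -0.2279, 0.0832]
eef_rot: [-0.209, 0.978, -0.021, 0.005]
ft_force: [-15.2, -40.1, 6.4]
finger_gap: -0.0001
finger_force: 20.2
```

Run:
```python
from h import *
f=grab_frame("top");f["K"]=np.array(f["K"]);print(bar(f));s=read_state();print(s["tool_pos"],s["ft_force"])
```

```text
(34, array([401.6, 239.1]), array([400, 235]), array([403, 243]), array([ 0.4598, -0.2287,  0.156 ]))
[ 0.46351223 -0.2281055   0.08316086] [-11.00667375 -31.19325226   4.93483752]
```

The bar is hard against its stop: it moved 60 mm in all and the force jumped to 20–40 N. I'll retreat, rise, and go round in front of the press.

Call:
{"name": "servo_tool", "arguments": {
  "steps": [
    [0, 0.2, -0.1, 0, 0, 0, 0],
    [0, 0.5, -0.25, 0, 0, 0, 0],
    [0, 0.5, -0.3, 0, 0, 0, 0],
    [-0.1, 0.35, -0.6, 0, 0, 0, 0],
    [-0.3, 0.25, -0.9, 0, 0, 0, 0],
    [-0.4, 0.2, -1, 0, 0, 0, 0],
    [-0.4, 0.2, -1, 0, 0, 0, 0]
  ]
}}

```text
t: 8.28
tool_pos: [0.4203, -0.2797, 0.1681]
eef_rot: [-0.215, 0.976, -0.022, 0.005]
ft_force: [0.7, -1.0, -0.0]
finger_gap: 0.0002
finger_force: 0.0
```

Run:
```python
from h import *
f=grab_frame("top");f["K"]=np.array(f["K"]);print(bar(f));s=read_state();print(s["tool_pos"],s["ft_force"])
plan((.42,-.26,.26),-.24);plan((.56,.23,.22),-.24)
```

```text
(37, array([401.4, 239.4]), array([399, 235]), array([404, 243]), array([ 0.4589, -0.2282,  0.156 ]))
[ 0.42072741 -0.27932528  0.16655481] [ 0.26911182  0.09402575 -0.58073792]
shift [-0.016 -0.568 -0.767] turn [-0.551  0.054  0.244]
shift [ 1.162 -4.898  1.681] turn [-0.551  0.054  0.244]
```

Call:
{"name": "servo_tool", "arguments": {
  "steps": [
    [0, -0.1, -0.3, -0.1, 0.01, 0.05, 0],
    [0, -0.3, -0.55, -0.25, 0.03, 0.12, 0],
    [0, -0.57, -0.77, -0.4, 0.04, 0.18, 0],
    [0, -0.57, -0.77, -0.55, 0.054, 0.244, 0],
    [0, -0.57, -0.77, -0.55, 0.054, 0.244, 0],
    [0, -0.57, -0.77, -0.55, 0.054, 0.244, 0],
    [0, -0.57, -0.77, -0.55, 0.054, 0.244, 0]
  ]
}}

```text
t: 8.92
tool_pos: [0.4216, -0.259, 0.2579]
eef_rot: [-0.002, 0.993, -0.118, -0.002]
ft_force: [-0.1, -0.2, -0.2]
finger_gap: 0.0003
finger_force: 0.0
```

Run:
```python
from h import *
s=read_state();print(s["tool_pos"]);plan((.42,.0,.26),-.24);plan((.604,.275,.2),-.24)
```

```text
[ 0.42162057 -0.25902898  0.25787974]
shift [-0.621 -2.515 -0.008] turn [-0.005  0.005  0.005]
shift [ 0.528 -5.616  0.601] turn [-0.005  0.005  0.005]
```

Call:
{"name": "servo_tool", "arguments": {
  "steps": [
    [-0.1, -0.35, 0, 0, 0, 0, 0],
    [-0.2, -0.7, 0, 0, 0, 0, 0],
    [-0.25, -1, 0, 0, 0, 0, 0],
    [-0.25, -1, 0, 0, 0, 0, 0]
  ]
}}

```text
t: 9.25
tool_pos: [0.4203, -0.1537, 0.2577]
eef_rot: [-0.003, 0.993, -0.119, -0.003]
ft_force: [0.5, -0.7, -0.4]
finger_gap: 0.0001
finger_force: 0.0
```

Call:
{"name": "servo_tool", "arguments": {
  "steps": [
    [-0.1, -0.35, 0, 0, 0, 0, 0],
    [-0.2, -0.7, 0, 0, 0, 0, 0],
    [-0.25, -1, 0, 0, 0, 0, 0],
    [-0.25, -1, 0, 0, 0, 0, 0]
  ]
}}

```text
t: 9.58
tool_pos: [0.4203, -0.0509, 0.2583]
eef_rot: [-0.002, 0.993, -0.118, -0.003]
ft_force: [-0.3, 0.1, -0.3]
finger_gap: -0.0001
finger_force: 0.0
```

Call:
{"name": "servo_tool", "arguments": {
  "steps": [
    [0, -0.35, 0, 0, 0, 0, 0],
    [0, -0.7, 0, 0, 0, 0, 0],
    [0, -1, 0, 0, 0, 0, 0],
    [0, -1, 0, 0, 0, 0, 0]
  ]
}}

```text
t: 9.92
tool_pos: [0.4456, 0.0459, 0.2585]
eef_rot: [-0.002, 0.993, -0.118, -0.002]
ft_force: [-0.7, -0.5, -0.8]
finger_gap: -0.0002
finger_force: 0.0
```

Call:
{"name": "servo_tool", "arguments": {
  "steps": [
    [0.15, -0.35, 0, 0, 0, 0, 0],
    [0.3, -0.7, 0, 0, 0, 0, 0],
    [0.4, -1, 0, 0, 0, 0, 0],
    [0.4, -1, 0, 0, 0, 0, 0]
  ]
}}

```text
t: 10.25
tool_pos: [0.51, 0.1332, 0.2582]
eef_rot: [-0.002, 0.993, -0.119, -0.002]
ft_force: [-0.4, 0.1, -0.1]
finger_gap: 0.0002
finger_force: 0.0
```

Call:
{"name": "servo_tool", "arguments": {
  "steps": [
    [0.2, -0.35, 0, 0, 0, 0, 0],
    [0.4, -0.7, 0.2, 0, 0, 0, 0],
    [0.6, -1, 0.4, 0, 0, 0, 0],
    [0.6, -1, 0.4, 0, 0, 0, 0],
    [0.6, -1, 0.4, 0, 0, 0, 0]
  ]
}}

```text
t: 10.67
tool_pos: [0.5888, 0.2126, 0.2159]
eef_rot: [0.001, 0.993, -0.119, -0.004]
ft_force: [-0.8, 0.5, 0.7]
finger_gap: 0.0001
finger_force: 0.0
```

Run:
```python
from h import *
s=read_state();print(s["t"],s["tool_pos"]);plan((.604,.275,.14),-.24)
```

```text
10.6667 [0.58882466 0.21262651 0.21589129]
shift [ 0.006 -0.643  0.758] turn [0.002 0.009 0.002]
```

Call:
{"name": "servo_tool", "arguments": {
  "steps": [
    [0, -0.3, 0.1, 0, 0, 0, 0],
    [0, -0.6, 0.3, 0, 0, 0, 0],
    [0, -0.64, 0.6, 0, 0, 0, 0],
    [0, -0.64, 0.76, 0, 0, 0, 0],
    [0, -0.64, 0.76, 0, 0, 0, 0],
    [0, -0.64, 0.76, 0, 0, 0, 0]
  ]
}}

```text
t: 11.17
tool_pos: [0.6033, 0.2742, 0.1438]
eef_rot: [-0.0, 0.993, -0.12, -0.002]
ft_force: [-0.0, 0.8, 0.8]
finger_gap: -0.0002
finger_force: 0.0
```

Run:
```python
from h import *
s=read_state();p=s["tool_pos"];z=R0().apply([0,0,1]);print(s["t"],p)
O=[]
for c,(u,v,w,hh) in(("top",(215,165,80,60)),("side",(215,190,80,60))):
    f=grab_frame(c);f["K"]=np.array(f["K"])
    for k in(0,.03,.05,.07): print(c,k,((proj(f,p-z*k)-[u,v])*5).round(0))
    print("start",((proj(f,np.array([.604,.275,.071]))-[u,v])*5).round(0))
    a=cv2.resize(f["frame"][v:v+hh,u:u+w],(400,300),interpolation=cv2.INTER_CUBIC);O.append(cv2.convertScaleAbs(a,alpha=1.5))
cv2.imwrite("pics/c6.png",np.hstack(O)[:,:,::-1])
```

```text
11.1667 [0.6032771  0.27416742 0.14377732]
top 0 [126. 131.]
top 0.03 [115. 127.]
top 0.05 [107. 123.]
top 0.07 [ 99. 120.]
start [150. 141.]
side 0 [140. 173.]
side 0.03 [134. 138.]
side 0.05 [130. 114.]
side 0.07 [126.  89.]
start [152. 253.]
```

View pics/c6.png

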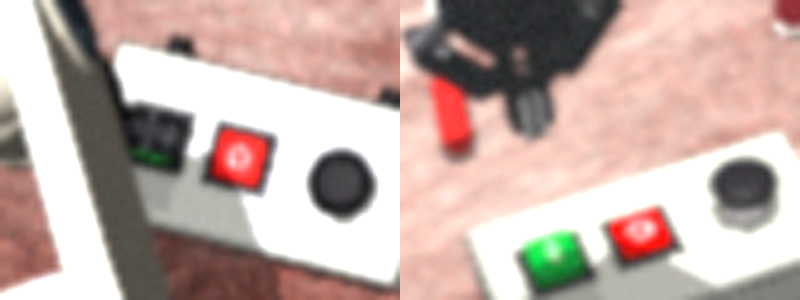

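In the side view the tip is at crop (131,133), which matches the point 33 mm behind the reported TCP and agrees with the bar contact. In the top view the gripper body covers the green key at (150,141), so the tool is over it. I'll descend to where contact should come, a reported z of about 0.038.

Call:
{"name": "servo_tool", "arguments": {
  "steps": [
    [0, 0, 0.3, 0, 0, 0, 0],
    [0, 0, 0.6, 0, 0, 0, 0],
    [0, 0, 0.8, 0, 0, 0, 0],
    [0, 0, 0.9, 0, 0, 0, 0],
    [0, 0, 0.9, 0, 0, 0, 0]
  ]
}}

```text
t: 11.68
tool_pos: [0.6031, 0.2755, 0.0533]
eef_rot: [-0.0, 0.993, -0.119, -0.001]
ft_force: [-0.3, -0.6, 0.7]
finger_gap: 0.0001
finger_force: 0.0
```

Call:
{"name": "servo_tool", "arguments": {
  "steps": [
    [0, 0, 0.04, 0, 0, 0, 0],
    [0, 0, 0.08, 0, 0, 0, 0],
    [0, 0, 0.12, 0, 0, 0, 0]
  ]
}}

```text
t: 11.93
tool_pos: [0.6049, 0.2769, 0.0437]
eef_rot: [-0.002, 0.993, -0.119, 0.001]
ft_force: [0.7, 0.7, -0.1]
finger_gap: 0.0003
finger_force: 0.0
```

Call:
{"name": "servo_tool", "arguments": {
  "steps": [
    [0, 0, 0.02, 0, 0, 0, 0],
    [0, 0, 0.04, 0, 0, 0, 0]
  ]
}}

```text
t: 12.1
tool_pos: [0.604, 0.2766, 0.0385]
eef_rot: [-0.001, 0.993, -0.119, -0.0]
ft_force: [0.8, 0.2, -0.1]
finger_gap: 0.0001
finger_force: 0.0
```

Call:
{"name": "servo_tool", "arguments": {
  "steps": [
    [0, 0, 0.02, 0, 0, 0, 0],
    [0, 0, 0.04, 0, 0, 0, 0]
  ]
}}

```text
t: 12.27
tool_pos: [0.6038, 0.2766, 0.0342]
eef_rot: [-0.001, 0.993, -0.119, -0.0]
ft_force: [0.2, -0.1, -0.3]
finger_gap: -0.0002
finger_force: 0.0
```

Call:
{"name": "servo_tool", "arguments": {
  "steps": [
    [0, 0, 0.02, 0, 0, 0, 0],
    [0, 0, 0.04, 0, 0, 0, 0]
  ]
}}

```text
t: 12.43
tool_pos: [0.6038, 0.2766, 0.0302]
eef_rot: [-0.001, 0.993, -0.119, -0.0]
ft_force: [0.6, -0.4, 0.1]
finger_gap: 0.0001
finger_force: 0.1
```

Call:
{"name": "servo_tool", "arguments": {
  "steps": [
    [0, 0, 0.02, 0, 0, 0, 0],
    [0, 0, 0.04, 0, 0, 0, 0]
  ]
}}

```text
t: 12.6
tool_pos: [0.6038, 0.2766, 0.0268]
eef_rot: [-0.001, 0.993, -0.119, -0.001]
ft_force: [-9.0, -3.8, 31.1]
finger_gap: 0.0
finger_force: 15.1
```

```bash
cat >> h.py <<'E'
def ascii(f,u0,u1,v0,v1):
    h=cv2.cvtColor(f["frame"],cv2.COLOR_RGB2HSV)[v0:v1,u0:u1].astype(int)
    for i,r in enumerate(h):
        print(v0+i,''.join('G' if 40<a<80 and b>110 else 'R' if (a<8 or a>172) and b>140 else '#' if c<60 else '+' if c<110 else '.' for a,b,c in r))
E
python3 - <<'E'
from h import *
s=read_state();p=s["tool_pos"];print(p,s["ft_force"])
f=grab_frame("side");f["K"]=np.array(f["K"]);print(proj(f,p+[0,0,.033]),proj(f,p));ascii(f,225,295,205,255)
E
```

```text
[0.60375645 0.27658898 0.02683165] [-9.01657706 -3.84681861 31.13661632]
[245.38741343 243.23900898] [246.5673233  250.01086574]
205 R+++++++++++++++++++++####+...........................................
206 RR##+++++++++++++++++++####+..........................................
207 RR+##+++++++++++++++++#####+..........................................
208 RRR##++++++++++++++++######+..........................................
209 RRR####++++++++++++########+..........................................
210 RRR######+++++++###########+..........................................
211 RRR########################+..........................................
212 RRR+########################+.........................................
213 RRRR########################++........................................
214 RRRR#########################+........................................
215 RRRR##########################++++++..................................
216 RRRR##############################++..................................
217 RRRR###############################++..............................
[... 2078 characters left out ...]
.................++++++++
246 ......+.......++#GGGGGG###++++++++.........................+++++++++++
247 ......+......+++#GGG###+++++++..........................++++++++++++++
248 ......++....++++####++++++++.......................+++++++++++++++++++
249 ......+++++++++++++++++++++.....................++++++++++++++++++++++
250 ......++++++++++++++++++++...................+++++++++++++++++++++++++
251 .......+++++++++++++++++++...............+++++++++++++++++++++++++++++
252 ........++++.++++++++++++++............+++++++++++++++++++++++++++++++
253 ........+++...++++++++++++++........++++++++++++++++++++++++++++++++++
254 ........+++....++++++++++++++....+++++++++++++++++++++++++++++++++++++
```

The force jumped to 31 N at a reported z of 0.027, which is the key at its bottom. I'll rise and check both keys.

Call:
{"name": "servo_tool", "arguments": {
  "steps": [
    [0, 0, -0.2, 0, 0, 0, 0],
    [0, 0, -0.5, 0, 0, 0, 0],
    [0, 0, -0.9, 0, 0, 0, 0],
    [0, 0, -0.9, 0, 0, 0, 0],
    [0, 0, -0.9, 0, 0, 0, 0]
  ]
}}

```text
t: 13.07
tool_pos: [0.6056, 0.2772, 0.1188]
eef_rot: [-0.002, 0.993, -0.119, 0.002]
ft_force: [-0.2, -0.2, -0.1]
finger_gap: 0.0001
finger_force: 0.0
```

```bash
cat >> h.py <<'E'
def keys():
    f=grab_frame("side");h0=cv2.cvtColor(f["frame"],cv2.COLOR_RGB2HSV).astype(int)
    for n,(u,v) in dict(start=(245,242),stop=(263,237)).items():
        h=h0[v-10:v+11,u-9:u+10];H,S=h[...,0],h[...,1]
        m=(H>40)&(H<80)&(S>120) if n=="start" else ((H<8)|(H>172))&(S>120)
        k=np.argwhere(m)[:,::-1]+[u-9,v-10];print(n,len(k),k.mean(0).round(1),k.min(0),k.max(0))
E
python3 - <<'E'
from h import *
keys();s=read_state();print(s["t"],s["tool_pos"],s["ft_force"]);plan((.573,.149,.12),-.24)
E
```

```text
start 74 [245.5 242.4] [240 238] [251 247]
stop 100 [262.6 236. ] [257 231] [268 241]
13.1167 [0.60414614 0.27652875 0.11679831] [-0.1322467  -0.09611642 -0.65491512]
shift [-1.000e-03  1.313e+00 -3.500e-02] turn [-0.003  0.     0.001]
```

Green is now lower (row 241.6→242.4, smaller area) and red stands higher (236.5→236.0, larger area), so start has latched. On to the cycle button.

Call:
{"name": "servo_tool", "arguments": {
  "steps": [
    [0, 0.3, 0, 0, 0, 0, 0],
    [0, 0.65, 0, 0, 0, 0, 0],
    [0, 0.9, 0, 0, 0, 0, 0],
    [0, 0.9, 0, 0, 0, 0, 0]
  ]
}}

```text
t: 13.45
tool_pos: [0.5795, 0.1846, 0.1138]
eef_rot: [0.001, 0.993, -0.12, -0.003]
ft_force: [-0.3, 0.0, -0.8]
finger_gap: 0.0
finger_force: 0.0
```

Call:
{"name": "servo_tool", "arguments": {
  "steps": [
    [0, 0.2, 0, 0, 0, 0, 0],
    [0, 0.41, 0.1, 0, 0, 0, 0],
    [0, 0.41, 0.3, 0, 0, 0, 0],
    [0, 0.41, 0.6, 0, 0, 0, 0],
    [0, 0.41, 0.6, 0, 0, 0, 0],
    [0, 0.41, 0.6, 0, 0, 0, 0]
  ]
}}

```text
t: 13.95
tool_pos: [0.5706, 0.1489, 0.0538]
eef_rot: [0.0, 0.993, -0.119, -0.003]
ft_force: [0.2, -0.0, 0.8]
finger_gap: 0.0005
finger_force: 0.0
```

Call:
{"name": "servo_tool", "arguments": {
  "steps": [
    [0, 0, 0.04, 0, 0, 0, 0],
    [0, 0, 0.07, 0, 0, 0, 0],
    [0, 0, 0.1, 0, 0, 0, 0]
  ]
}}

```text
t: 14.2
tool_pos: [0.5735, 0.1497, 0.0467]
eef_rot: [-0.001, 0.993, -0.119, 0.0]
ft_force: [-0.2, -0.1, -0.4]
finger_gap: 0.0005
finger_force: 0.0
```

Call:
{"name": "servo_tool", "arguments": {
  "steps": [
    [0, 0, 0.02, 0, 0, 0, 0],
    [0, 0, 0.03, 0, 0, 0, 0]
  ]
}}

```text
t: 14.37
tool_pos: [0.5733, 0.1496, 0.0435]
eef_rot: [-0.001, 0.993, -0.119, 0.0]
ft_force: [0.4, 0.9, 3.2]
finger_gap: -0.0002
finger_force: 1.3
```

Call:
{"name": "servo_tool", "arguments": {
  "steps": [
    [0, 0, 0.02, 0, 0, 0, 0],
    [0, 0, 0.04, 0, 0, 0, 0],
    [0, 0, 0.04, 0, 0, 0, 0]
  ]
}}

```text
t: 14.62
tool_pos: [0.5733, 0.1496, 0.0399]
eef_rot: [-0.001, 0.993, -0.119, -0.0]
ft_force: [-0.6, 2.1, 8.4]
finger_gap: -0.0002
finger_force: 4.1
```

Call:
{"name": "servo_tool", "arguments": {
  "steps": [
    [0, 0, 0.02, 0, 0, 0, 0],
    [0, 0, 0.02, 0, 0, 0, 0]
  ]
}}

```text
t: 14.78
tool_pos: [0.5735, 0.1496, 0.0397]
eef_rot: [-0.001, 0.993, -0.119, 0.0]
ft_force: [-8.0, -0.3, 28.3]
finger_gap: 0.0003
finger_force: 14.4
```

The button is at its bottom (28 N). I'll hold it and confirm the ram in the side view against the earlier picture.

Call:
{"name": "servo_tool", "arguments": {
  "steps": [
    [0, 0, 0, 0, 0, 0, 0],
    [0, 0, 0, 0, 0, 0, 0],
    [0, 0, 0, 0, 0, 0, 0],
    [0, 0, 0, 0, 0, 0, 0],
    [0, 0, 0, 0, 0, 0, 0],
    [0, 0, 0, 0, 0, 0, 0],
    [0, 0, 0, 0, 0, 0, 0],
    [0, 0, 0, 0, 0, 0, 0],
    [0, 0, 0, 0, 0, 0, 0],
    [0, 0, 0, 0, 0, 0, 0]
  ]
}}

```text
t: 15.62
tool_pos: [0.5735, 0.1496, 0.0397]
eef_rot: [-0.001, 0.993, -0.119, 0.0]
ft_force: [-8.3, -0.1, 28.5]
finger_gap: -0.0003
finger_force: 14.2
```

```bash
cat >> h.py <<'E'
def press():
    f=grab_frame("side");h=cv2.cvtColor(f["frame"],cv2.COLOR_RGB2HSV)[180:206,350:382].astype(int)
    for i,r in enumerate(h): print(180+i,''.join('G' if 60<a<95 and b>90 else 'O' if a<20 and b>150 and c>110 else '#' if c<60 else '+' if c<130 else '.' for a,b,c in r))
    t=grab_frame("top");t["K"]=np.array(t["K"]);print(bar(t))
E
python3 - <<'E'
from h import *
press()
f=cv2.imread("pics/side0.png")[180:206,350:382];h=cv2.cvtColor(f,cv2.COLOR_BGR2HSV).astype(int)
for i,r in enumerate(h): print(180+i,''.join('G' if 60<a<95 and b>90 else 'O' if a<20 and b>150 and c>110 else '#' if c<60 else '+' if c<130 else '.' for a,b,c in r))
s=read_state();print(s["t"],s["tool_pos"],s["ft_force"])
E
```

```text
180 GGGGGGGG++++++++++++++++++++++++
181 GGGGGGGG#+++++++++++++++++++++++
182 GGGGGGGGG+++++++++++++++++++++++
183 GGGGGGGGGG++++++++++++++++++++++
184 GGGGGGGGGG++++++++++++++++++++++
185 GGGGGGGGGGG+++++++++++++++++++++
186 GGGGGGGGGGG+++++++++++++++++++++
187 GGGGGGGGGGGG++++++++++++++++++++
188 GGGGGGGGGGGG++++++++++++++++++++
189 GGGGGGGGGGG+++++++++++++++++++++
190 GGGGGGGG...+++++++++++++++++++++
191 GGGG++++++++++++++++++++++++++++
192 GG++++++....++++++++++++++++++++
193 G++++++..OOOO+++++++++++++++++++
194 G+.....OOOOOO.++++++++++++++++++
195 G++....OOOOOOO++++++++++++++++++
196 G+++....O+OOOO++++++++++++++++++
197 GG#++....OOOOO.+++++++++++++++++
198 GG##++....OOOO.+++++++++++++++++
199 GG##+++......+++++++++++++++++++
200 GG##GGG+.....+++++++++++++++++++
201 G+##GGGG+.....++++++++++++++++++
202 G+##+GGGG++...++++++++++++++++++
203 G+##GGGG+#++++++++++++++++++++++
204 G+##GGGG+##+++++++++++++++++++++
205 GG##GGGG+###++++++++++++++++++++
(36, array([401.5, 239.3]), array([399, 235]), array([404, 243]), array([ 0.4591, -0.2284,  0.156 ]))
180 GGGGGGGGGGGGGGGGGGGGGGGGGGGGGGG.
[... 306 characters left out ...]
GGGGGG.++++....+++GGGGG.+++
190 GGGGGGGG+.+++.+..OOO.++GGGGG++++
191 GGGG++++++++..OOOOOOO...GGGGG+++
192 GG++++++++..OOOOOOOOOO...GGGG+++
193 G+++++++.OOOOO++OOOOOOO....GG+++
194 G+.....OOOOOOO++OOOOOOO.....++++
195 G++....OO+OOOOOOOOOOOO......++++
196 G#++....O++OOOOOOOO....+++.+++++
197 GG#++....OOOOOOO..+++++++GG+++++
198 GG##++....OOOO..+++++++GGGGG++++
199 GG###++......++++++++GGGGGGG++++
200 G+##GGG++....++++++GGGGGGGG+++++
201 G+##+GGG++....+++++GGGGGGGG+++++
202 G###GGGGG++...+++++GGGGGGGG+++++
203 G+##+GGG+#+++++++#+GGGGGGGG+++++
204 G+##GGGGG###++++###GGGGGGGG+++++
205 GG##GGGG######+####GGGGGGG++++++
15.7167 [0.57348423 0.14960969 0.03969281] [-8.16216016  0.30580993 28.44320738]
```

The arm hides the ram, but the button bottomed after about 6 mm with a hard stop, and the guard and tag are unmoved. I'll release and go to the red key.

Call:
{"name": "servo_tool", "arguments": {
  "steps": [
    [0, 0, -0.1, 0, 0, 0, 0],
    [0, 0, -0.3, 0, 0, 0, 0],
    [0, 0, -0.7, 0, 0, 0, 0],
    [0, 0, -0.7, 0, 0, 0, 0],
    [0, 0, -0.7, 0, 0, 0, 0],
    [0, 0, -0.7, 0, 0, 0, 0],
    [0, 0, -0.7, 0, 0, 0, 0],
    [0, 0, -0.7, 0, 0, 0, 0]
  ]
}}

```text
t: 16.38
tool_pos: [0.5717, 0.1488, 0.1056]
eef_rot: [-0.0, 0.993, -0.119, -0.002]
ft_force: [0.0, -0.1, 0.8]
finger_gap: -0.0002
finger_force: 0.0
```

Run:
```python
from h import *
keys();s=read_state();print(s["t"],s["tool_pos"]);plan((.5915,.2185,.055),-.24)
```

```text
start 76 [245.4 242.3] [240 238] [251 247]
stop 96 [262.6 235.9] [257 231] [268 241]
16.4333 [0.57184422 0.14884308 0.10567797]
shift [ 0.028 -0.723  0.507] turn [-0.     0.004  0.001]
```

Call:
{"name": "servo_tool", "arguments": {
  "steps": [
    [0.01, -0.3, 0, 0, 0, 0, 0],
    [0.02, -0.6, 0, 0, 0, 0, 0],
    [0.02, -0.72, 0, 0, 0, 0, 0],
    [0.02, -0.72, 0.2, 0, 0, 0, 0],
    [0.02, -0.72, 0.5, 0, 0, 0, 0],
    [0.02, -0.72, 0.5, 0, 0, 0, 0]
  ]
}}

```text
t: 16.93
tool_pos: [0.5878, 0.2175, 0.0517]
eef_rot: [0.001, 0.993, -0.119, -0.004]
ft_force: [-0.9, -1.8, -1.4]
finger_gap: 0.0
finger_force: 0.0
```

Call:
{"name": "servo_tool", "arguments": {
  "steps": [
    [0, 0, 0.04, 0, 0, 0, 0],
    [0, 0, 0.08, 0, 0, 0, 0],
    [0, 0, 0.12, 0, 0, 0, 0],
    [0, 0, 0.16, 0, 0, 0, 0],
    [0, 0, 0.19, 0, 0, 0, 0]
  ]
}}

```text
t: 17.35
tool_pos: [0.5921, 0.2187, 0.0385]
eef_rot: [-0.001, 0.993, -0.119, -0.0]
ft_force: [-0.6, 0.3, 0.2]
finger_gap: -0.0001
finger_force: 0.0
```

Call:
{"name": "servo_tool", "arguments": {
  "steps": [
    [0, 0, 0.02, 0, 0, 0, 0],
    [0, 0, 0.04, 0, 0, 0, 0],
    [0, 0, 0.06, 0, 0, 0, 0]
  ]
}}

```text
t: 17.6
tool_pos: [0.5918, 0.2187, 0.0324]
eef_rot: [-0.001, 0.993, -0.119, -0.0]
ft_force: [-1.2, -1.0, 3.8]
finger_gap: 0.0
finger_force: 2.1
```

Call:
{"name": "servo_tool", "arguments": {
  "steps": [
    [0, 0, 0.02, 0, 0, 0, 0],
    [0, 0, 0.04, 0, 0, 0, 0],
    [0, 0, 0.05, 0, 0, 0, 0]
  ]
}}

```text
t: 17.85
tool_pos: [0.5916, 0.2187, 0.027]
eef_rot: [-0.001, 0.993, -0.119, -0.001]
ft_force: [-4.7, -1.3, 14.2]
finger_gap: 0.0002
finger_force: 7.3
```

Call:
{"name": "servo_tool", "arguments": {
  "steps": [
    [0, 0, 0.01, 0, 0, 0, 0],
    [0, 0, 0.01, 0, 0, 0, 0]
  ]
}}

```text
t: 18.02
tool_pos: [0.5916, 0.2187, 0.027]
eef_rot: [-0.001, 0.993, -0.119, -0.001]
ft_force: [-4.2, -0.5, 11.1]
finger_gap: -0.0001
finger_force: 5.7
```

Red is bottomed at the same 0.027 as the green key. I'll lift clear and check.

Call:
{"name": "servo_tool", "arguments": {
  "steps": [
    [0, 0, -0.3, 0, 0, 0, 0],
    [0, 0, -0.7, 0, 0, 0, 0],
    [-0.1, 0, -1, 0, 0, 0, 0],
    [-0.5, 0, -1, 0, 0, 0, 0],
    [-1, 0, -1, 0, 0, 0, 0],
    [-1, 0, -1, 0, 0, 0, 0],
    [-1, 0, -1, 0, 0, 0, 0],
    [-1, 0, -1, 0, 0, 0, 0]
  ]
}}

```text
t: 18.68
tool_pos: [0.4948, 0.2425, 0.1265]
eef_rot: [-0.001, 0.993, -0.119, -0.0]
ft_force: [-0.4, -0.2, -0.2]
finger_gap: -0.0001
finger_force: 0.0
```

Run:
```python
from h import *
keys();press();s=read_state();print(s["t"],s["tool_pos"],s["ft_force"])
```

```text
start 82 [245.5 241.6] [240 237] [251 246]
stop 87 [262.6 236.5] [257 232] [268 241]
180 GGGGGGGGGGGGGGGGGGGGGGGGGGGGGGG.
181 GGGGGGGG##GGGGGGGGGGGGGGGGG++GGG
182 GGGGGGGGG+#+GGGGGGGGGGGGGG###+GG
183 GGGGGGGGGG+#GGGGGGGGGG+++#####+G
184 GGGGGGGGGGG+##GGGGGG++++++#####+
185 GGGGGGGGGGGGG##GGGG++++++####+++
186 GGGGGGGGGGGGG++++++++++++##+++..
187 GGGGGGGGGGGGG+++++++++++++++....
188 GGGGGGGGGGGG..++++.+++++++......
189 GGGGGGGGGGG.........++++........
190 GGGGGGGG...+.....OOO............
191 GGGG++++++....OOOO..............
192 GG++++++....OOO.................
193 G++++++..OOOO...................
194 G+.....OOOOOO...................
195 G++....OOOOOO.....++...++.......
196 G+++....O+OOOO...++++++++++.....
197 GG#++....OOOOO.++++++++++++.....
198 GG##++....OOOO.+++++++++........
199 GG##+++......+++++++++..........
200 G+##+GG+.....++++++++...........
201 G+##GGGG+.....++++++............
202 G+##+GGGG++...+++++++...........
203 G+##+GGGG++++++++++++++.........
204 G+##GGGGG##++++++++++++.........
205 GG+#GGGGG###++++++++++++++......
(36, array([401.5, 239.3]), array([399, 235]), array([404, 243]), array([ 0.4591, -0.2284,  0.156 ]))
18.8333 [0.49585907 0.24217403 0.12614535] [0.32880589 0.60355789 0.5570061 ]
```

The keys are back to their first positions (red in), the guard is still shut, the tag's visible edge is unmoved, and the arm is clear.

```bash
python3 -c "
from workcell import *
print(job_done())"
```

```text
the job is handed in; nothing more can be done
None
```

I set the snap in the order asked and handed the job in at about 19 s: guard shut against its stop, start latched, cycle button pressed to its stop and released, stop latched. The arm hid the ram, so I judged its full stroke from the button's hard stop, not by sight.

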